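Check in samples with a docked code scanner

TASK

Check in the samples: pull up the orange sprung collar of the scanner to unlock it and draw it out of its white dock, then scan the label on top of each container that is there, in the order green-banded pot, orange-banded pot, red-lidded pot, amber bottle, holding the red window steady for about two seconds at each, aimed at the middle of the label from roughly 8 cm away. Then stand the scanner upright in the middle of the black mat and move every container onto the blue mat, standing upright wholly inside its white border. Leave the bystanders on the bench as they are.

Things in the scene. Friction and masses are not known exactly. Their poses are not given: they have to be found in the camera images.
- scanner: Grey scanner, 152 mm tall, 0.3 kg, stands on its foot. Origin: centre of underside; z up, x the way its head points. Black square foot 56x56x20; round stem 34 mm thick to z=110; head 42 mm wide at z=73..103, reaching to x=72; orange collar on top. While the collar is down, two steel catches stick out 7 mm from the foot's +y and -y sides at z=5..13.
- collar (a joint): Orange square sprung collar 42x42x40 mm at the scanner's top (scanner z=112..152, flats parallel to its x and y). 0 = home, 0.012 m = pulled up to its stop. Spring 5 N (home) to 10 N (stop). Pulling it up draws the catches in: from 0.009 the scanner is free, and the same upward pull lifts it out. In the air the spring takes it home; carry the scanner by the collar.
- collar_grip (a point): Middle of the orange collar, on its axis, 20 mm under its top: the place to grip. It moves up with the collar. (132 mm above the scanner's origin when the collar is home.)
- beam (a point): Centre of the scanner's red window, at (66, 0, 78) mm in the scanner's frame, under the tip of the head. Its x axis is the viewing direction: 45 degrees down and forward (midway between the scanner's x and straight down) when the scanner is upright.
- dock: White charging dock 116x124x34 mm, fixed. Origin: centre of its underside. Its 60x60 mm square well (floor z=8 mm, mouth z=34 mm) holds the scanner's foot; grey lips on the well's +y and -y sides hold the catches down. The scanner starts locked in it, frames parallel.
- mat: Black ribbed rubber stand mat, 120x120 mm, 4 mm thick, fixed. Origin: centre of its underside.
- transfer_mat: Flat blue mat with a thin white border line, 320 mm (x) by 180 mm (y), 4 mm thick, no rim, fixed. Origin: centre of its underside; long side along x.
- green_pot: White screw-lid sample pot with a green band, label rimmed green (the pot without a top label far back by the timer is not it). 54 mm across, 68 mm tall, 0.2 kg, bottom-heavy, loose, upright. Origin: centre of its underside, z up. May be absent (None).
- green_pot_label (a point): Centre of the coded label on top of the green pot, 69 mm above its underside. May be absent (None).
- orange_pot: White screw-lid sample pot with an orange band, label rimmed orange. 54 mm across, 68 mm tall, 0.2 kg, bottom-heavy, loose, upright. Origin: centre of its underside, z up. May be absent (None).
- orange_pot_label (a point): Centre of the coded label on top of the orange pot, 69 mm above its underside. May be absent (None).
- red_pot: Smaller sample pot with a red screw lid, label rimmed red. 48 mm across, 60 mm tall, 0.2 kg, bottom-heavy, loose, upright. Origin: centre of its underside, z up. May be absent (None).
- red_pot_label (a point): Centre of the coded label on top of the red pot, 61 mm above its underside. May be absent (None).
- amber_bottle: Brown (amber) glass bottle with a black cap 31 mm across, label rimmed yellow; body 58 mm across up to about z=80, then narrowing to the cap (z=100..118). 58 mm across, 118 mm tall, 0.4 kg, bottom-heavy, loose, upright. Origin: centre of its underside, z up. May be absent (None).
- amber_bottle_label (a point): Centre of the coded label on top of the amber bottle, 119 mm above its underside. May be absent (None).
- tape_roll: Roll of tape lying flat, 68 mm across, 19 mm high. Bystander. Origin: centre of its underside.
- marker_black: Black marker pen lying, 138 mm long. Bystander. Origin: centre of its underside.
- beaker_100: Glass beaker, 52 mm across, 68 mm tall. Bystander. Origin: centre of its underside.

How it is judged (in metres and radians):
On the way, in this order (a step that is already met when the one before it is completed fails the run):
1. the sprung collar is pulled up while the scanner still sits in its dock (value of joint collar above 0.005 m and z of scanner in the frame of dock below 0.013 m).
2. the scanner is drawn clear of its dock (z of scanner in the frame of dock above 0.06 m), for 0.1 s.
3. the scanner is held for 1 s with its window 50 to 130 mm from the label of the green-banded pot, the viewing line passing within 12 mm of the label's centre on each axis (x of green_pot_label in the frame of beam between 0.05 and 0.13 m and y of green_pot_label in the frame of beam between -0.012 and 0.012 m and z of green_pot_label in the frame of beam between -0.012 and 0.012 m), for 1 s.
4. the scanner is held for 1 s with its window 50 to 130 mm from the label of the orange-banded pot, the viewing line passing within 12 mm of the label's centre on each axis (x of orange_pot_label in the frame of beam between 0.05 and 0.13 m and y of orange_pot_label in the frame of beam between -0.012 and 0.012 m and z of orange_pot_label in the frame of beam between -0.012 and 0.012 m), for 1 s.
5. the scanner is held for 1 s with its window 50 to 130 mm from the label of the red-lidded pot, the viewing line passing within 12 mm of the label's centre on each axis (x of red_pot_label in the frame of beam between 0.05 and 0.13 m and y of red_pot_label in the frame of beam between -0.012 and 0.012 m and z of red_pot_label in the frame of beam between -0.012 and 0.012 m), for 1 s.
6. the scanner is held for 1 s with its window 50 to 130 mm from the label of the amber bottle, the viewing line passing within 12 mm of the label's centre on each axis (x of amber_bottle_label in the frame of beam between 0.05 and 0.13 m and y of amber_bottle_label in the frame of beam between -0.012 and 0.012 m and z of amber_bottle_label in the frame of beam between -0.012 and 0.012 m), for 1 s.
At the end, for the whole second after the job is handed in: Scanner upright (0.1 rad) on the black mat, within 35 mm of its centre on each mat axis, collar home (under 2 mm). Every container present upright (0.1 rad) on the blue mat, its axis within 150 mm (mat x) and 80 mm (mat y) of that mat's centre. All released and at rest (x of scanner in the frame of mat between -0.035 and 0.035 m and y of scanner in the frame of mat between -0.035 and 0.035 m and z of scanner in the frame of mat between 0 and 0.009 m and angle between each of scanner, green_pot, orange_pot, red_pot, amber_bottle's own z axis and vertical below 0.1 rad and value of joint collar below 0.002 m and linear speed of each of scanner, green_pot, orange_pot, red_pot, amber_bottle below 0.02 m/s and x of green_pot in the frame of transfer_mat between -0.15 and 0.15 m and y of green_pot in the frame of transfer_mat between -0.08 and 0.08 m and z of green_pot in the frame of transfer_mat between 0.002 and 0.007 m and x of orange_pot in the frame of transfer_mat between -0.15 and 0.15 m and y of orange_pot in the frame of transfer_mat between -0.08 and 0.08 m and z of orange_pot in the frame of transfer_mat between 0.002 and 0.007 m and x of red_pot in the frame of transfer_mat between -0.15 and 0.15 m and y of red_pot in the frame of transfer_mat between -0.08 and 0.08 m and z of red_pot in the frame of transfer_mat between 0.002 and 0.007 m and x of amber_bottle in the frame of transfer_mat between -0.15 and 0.15 m and y of amber_bottle in the frame of transfer_mat between -0.08 and 0.08 m and z of amber_bottle in the frame of transfer_mat between 0.002 and 0.007 m); the robot touches nothing.
It fails at once if a bystander (tape roll, marker, beaker) is shifted more than 60 mm (distance of any of tape_roll, marker_black, beaker_100 from where it was at the start of the episode above 0.06 m).
Of green_pot, orange_pot, red_pot, amber_bottle only 3 to 4 are there at a start; the rules pass over those that are not, and their reading is None.
At some moment in a run one of green_pot, orange_pot, red_pot may be knocked a few centimetres aside while the robot is not near it.
It also fails if it takes over 210 s, if anything falls off the work surface, if the arm or the gripper's body presses on something with over 40 N, if the wrist force passes 120 N, or if a joint passes its speed limit or range.

ROBOT

A 6-joint arm with a two-finger parallel gripper is mounted at the origin on a cart in front of the work surface, level with it; the furniture and walls round the work are solid. World frame = base frame: x ahead of the robot, y to its left, z up, the work surface at z = 0. Lengths are in mm, angles in degrees, forces in N, time in s.
With the tool pointing down it reaches from about 300 to 850 mm from the base axis. Payload 4.2 kg.
Tool frame: the origin (TCP) lies between the finger pads; the fingertips stand 22 mm ahead of it and the grasp point (between the pads) lies 3 mm ahead of it; z points along the fingers, y is the direction in which the jaws open and shut (so a half turn about z gives the same grasp; the last joint's range is limited). The gripper opens to 91 mm and grips with 3 to 60 N. Pads are 32 mm wide; open, the fingers measure 118 mm over their backs; the gripper's body (76 mm by 178 mm) begins 60 mm behind the grasp point.
Start: joints at [-75, 18.312, 89.639, -0, 72.044, -1.146], TCP at [159.901, -552.334, 235.976] pointing down, gripper open.
Joint ranges: [-177.97, 177.97], [-48.28, 115.42], [12.27, 149.76], [-77.06, 257.06], [2.81, 150.46], [-146.56, 146.56]. Speed limits (degrees/s): [147.25, 147.25, 180, 180, 180, 180].

INTERFACE

Orientations are given as [roll, pitch, yaw] about the fixed x, y, z axes, in that order (R = Rz(yaw) Ry(pitch) Rx(roll)).
In Python, from workcell import * gives the robot as it stands.
- The arm moves only by the shell command python3 -m jog 'ROWS' [OPENING] [FORCE]. ROWS is text: rows parted by semicolons, each of 6 numbers parted by spaces: the shift along the tool's x, y, z in units of 0.5 m (1.0 is 0.5 m), then the turn, a rotation vector about the tool's x, y, z in units of pi/2 rad (1.0 is pi/2 rad). A call has 1 to 20 rows; each row is the pose to reach, as a shift and turn from the pose measured when the call began, along the tool's axes at that moment; what a row does not reach only later rows make up. A row lasts 1/12 s, in which the tool goes at most 41.7 mm and 7.16 degrees, less where a joint would pass 70% of its speed; a pose out of reach is approached as far as the arm can. A call with a number of a shift or a turn outside -1 to 1 is refused whole. A call with a gripper value outside its range is refused whole. OPENING is the opening, from -1 (shut) to 1 (fully open), set as the call begins (- or left out, the last holds). The fingers move at their own pace and stop on an object; FORCE is the grip in N (left out, the last holds). Time passes only in rows, so rows that repeat a pose let the fingers close. It gives the time, the measured TCP pose, the force and the opening at its end, in the units of the state.
- state(): the state, without advancing time (a new reading comes with each control period).
- grab_frame(name): name is "side" or "top"; returns the picture (400x640x3 uint8, red, green, blue); there is no depth.
- calibration(name): a dict with "mtx" (3x3 intrinsics, pixels), "distortion" ([k1, k2, p1, p2, k3] as OpenCV has them; the pictures are not rectified), "rvec" (rotation vector, rad) and "tvec" (3), from world to camera coordinates, as OpenCV has them. Camera axes: x right, y down, z forward; pixel columns grow to the right and rows downward; lengths in mm; the calibration is good to about 2 mm. A picture is of the moment at which its call begins. calibration takes no time and is no camera call.
- job_done(): hands the job in, once; it reports no verdict.
Trained networks look in the newest picture that a camera, given by its name, has taken for a name from the list of things; names that differ only in an ending like _2 or _b are one class to them, and where a whole thing is asked for, a point or a joint stands for the part that bears it (a point fixed in the world has none). Each returns a list of dicts, best first, with "confidence" (0 to 1); they miss things now and then, are a little off and sometimes report something else, mostly with a low value. They report only what shows in the picture. A call takes as long as a camera call.
- spot_in(query, camera): "rect" ([left, top, right, bottom] in pixels, round what is visible of it).
- tip_of(query, camera): "location" ([column, row] in pixels: a listed point, or the origin of a listed thing).
The state is a dict: "time_s": time; "qpos": joint angles; "qvel": joint speeds; "effort": joint torques, N m; "ee_pos": TCP position; "ee_rot": TCP orientation; "force": force on the tool from outside, world axes, zero at the start; "torque": the same for the moment, N m; "gripper_width": finger opening in mm.
Only numpy, scipy, OpenCV 4.12 (cv2) and the standard library are available. Lean on these libraries where they do the work, as an engineer would, in place of code of your own. Each camera call takes 0.05 s, during which the arm holds its last target. There are 200 camera calls.

## Working session

There is one attempt and no reset: what is moved stays moved. The work goes in short steps, Python scripts to look and compute and a shell command to move; the robot and the scene stay as the last step left them, time stands still between calls to the robot, and variables do not carry over. Pictures are saved under pics/ and viewed, about 12 in all and at most 16, crops included, and the job is handed in when it is done.

```bash
mkdir -p pics; ls; cat > h.py <<'E'
from workcell import *
import numpy as np, cv2
from scipy.spatial.transform import Rotation as R
def ray(cam,px):
    c=calibration(cam); K=np.array(c["mtx"],float); d=np.array(c["distortion"],float)
    Rm=cv2.Rodrigues(np.array(c["rvec"],float))[0]; t=np.array(c["tvec"],float).ravel()
    u=cv2.undistortPoints(np.array([[px]],float),K,d)[0,0]
    return -Rm.T@t, Rm.T@np.array([u[0],u[1],1.])
def at_z(cam,px,z):
    o,d=ray(cam,px); return o+d*(z-o[2])/d[2]
def proj(cam,p):
    c=calibration(cam)
    return cv2.projectPoints(np.array([p],float),np.array(c["rvec"],float),np.array(c["tvec"],float),np.array(c["mtx"],float),np.array(c["distortion"],float))[0][0,0]
def tri(a,b):
    (o1,d1),(o2,d2)=ray("side",a),ray("top",b)
    s=np.linalg.lstsq(np.c_[d1,-d2],o2-o1,rcond=None)[0]
    p,q=o1+d1*s[0],o2+d2*s[1]; return (p+q)/2,np.linalg.norm(p-q)
def save(cam,name):
    im=grab_frame(cam); cv2.imwrite(f"pics/{name}.png",im[:,:,::-1]); return im
E
python3 - <<'E'
from h import *
print(state())
for c in("side","top"):
    save(c,c+"0"); print(c,ray(c,(320,200)))
Z=dict(scanner=0,collar_grip=140,beam=86,dock=0,mat=4,transfer_mat=4,green_pot=0,green_pot_label=69,orange_pot=0,orange_pot_label=69,red_pot=0,red_pot_label=61,amber_bottle=0,amber_bottle_label=119,tape_roll=0,marker_black=0,beaker_100=0)
for q,z in Z.items():
    for c in("side","top"):
        for r in tip_of(q,c)[:2]:
            print(q,c,np.round(r["location"]),round(r["confidence"],2),np.round(at_z(c,r["location"],z)))
E
```

```text
pics
{'time_s': 0.0, 'qpos': array([-7.50009642e+01,  1.83521995e+01,  8.97070422e+01,  4.42192268e-04,
        7.20408283e+01, -1.14784030e+00]), 'qvel': array([ 0.00383787, -0.11355673,  0.06747724,  0.03809387, -0.01625882,
        0.04258297]), 'effort': array([ 2.57386855e-04, -4.12463844e+01, -2.31975156e+01,  7.29839760e-02,
        4.55133885e-02, -1.27080975e-04]), 'ee_pos': array([ 159.77446676, -551.88229082,  235.11031288]), 'ee_rot': array([-1.79899958e+02, -2.42495157e-03,  1.61467373e+01]), 'force': array([-0.39829583,  0.3434286 , -0.81298744]), 'torque': array([-0.01049263,  0.01548377, -0.03104135]), 'gripper_width': 91.35122696518772}
side (array([-701.3554454 ,  313.65223151,  832.93989324]), array([ 0.84306656, -0.21804709, -0.49183045]))
top (array([ 455.05629204,   -1.49857748, 1304.89775641]), array([ 0.08216507, -0.01872403, -0.99648744]))
scanner side [224. 233.] 0.98 [580. 289.   0.]
scanner top [207. 199.] 0.69 [571. 299.   0.]
scanner top [299. 194.] 0.2 [580.  36.   0.]
collar_grip side [221. 196.] 0.84 [564. 287. 140.]
collar_grip top [196. 196.] 0.6 [5
[... 772 characters left out ...]
. 140.   0.]
orange_pot_label side [271. 214.] 0.67 [549. 143.  69.]
orange_pot_label top [261. 199.] 0.81 [564. 137.  69.]
orange_pot_label top [204. 170.] 0.33 [645. 292.  69.]
amber_bottle top [369. 211.] 0.64 [ 529. -166.    0.]
amber_bottle top [299. 196.] 0.4 [576.  34.   0.]
amber_bottle_label side [434. 223.] 0.33 [ 333. -286.  119.]
amber_bottle_label top [377. 203.] 0.71 [ 542. -174.  119.]
tape_roll side [313. 246.] 0.74 [457.  30.   0.]
tape_roll top [217. 266.] 0.7 [380. 271.   0.]
tape_roll top [300. 246.] 0.49 [431.  36.   0.]
marker_black top [354. 241.] 0.52 [ 444. -122.    0.]
beaker_100 side [301. 198.] 0.76 [753.   8.   0.]
beaker_100 top [307. 132.] 0.83 [765.   8.   0.]
```

View pics/top0.png

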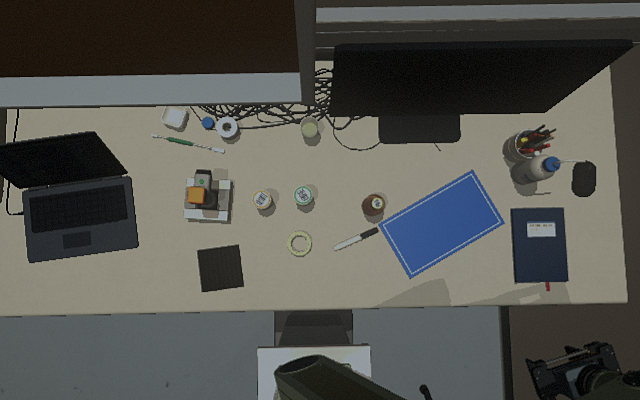

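View pics/side0.png

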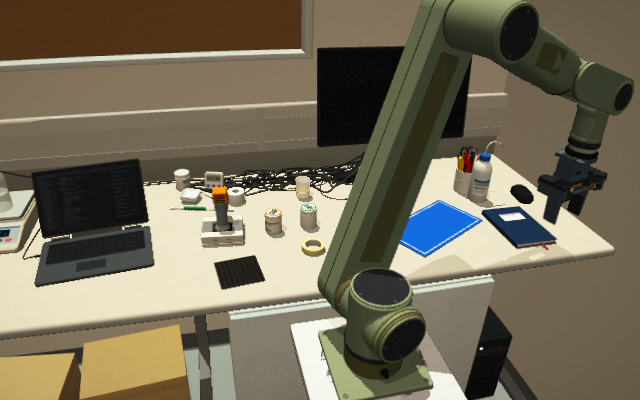

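Top: scanner (197,195) in its dock (207,199), stand mat (220,267), orange pot (263,200), green pot (304,195), amber bottle (373,205), tape (300,243), marker (355,240), blue mat (441,223). There is no red pot. The side view agrees on the dock and the two pots, but the arm hides the bottle. Next I'll zoom in for the yaws.

```bash
python3 - <<'E'
from h import *
im=cv2.imread("pics/top0.png"); 
cv2.imwrite("pics/zoom1.png",np.hstack([cv2.resize(im[155:235,170:250],None,fx=5,fy=5,interpolation=cv2.INTER_CUBIC),cv2.resize(im[155:235,320:400],None,fx=5,fy=5,interpolation=cv2.INTER_CUBIC)]))
hsv=cv2.cvtColor(im,cv2.COLOR_BGR2HSV)
def blob(mask,lo):
    n,l,s,c=cv2.connectedComponentsWithStats(mask.astype(np.uint8)); i=1+np.argmax(s[1:,4])
    pts=np.argwhere(l==i)[:,::-1].astype(np.float32); return pts,cv2.minAreaRect(pts)
m=(hsv[...,0]>100)&(hsv[...,0]<125)&(hsv[...,1]>150)&(hsv[...,2]>90); m[:,:360]=0
p,r=blob(m,0); b=cv2.boxPoints(r); w=np.array([at_z("top",q,4)[:2] for q in b]); print("blue",w.round(),w.mean(0).round(),[np.round((np.linalg.norm(w[i]-w[i-1]),np.degrees(np.arctan2(*(w[i]-w[i-1])[::-1])))) for i in range(4)])
m=(hsv[...,2]<70); m[:240]=0;m[295:]=0;m[:,:190]=0;m[:,250:]=0
p,r=blob(m,0); b=cv2.boxPoints(r); w=np.array([at_z("top",q,4)[:2] for q in b]); print("black",w.round(),w.mean(0).round(),[np.round((np.linalg.norm(w[i]-w[i-1]),np.degrees(np.arctan2(*(w[i]-w[i-1])[::-1])))) for i in range(4)])
m=(hsv[...,0]>5)&(hsv[...,0]<20)&(hsv[...,1]>180)&(hsv[...,2]>150); m[:,230:]=0
p,r=blob(m,0); b=cv2.boxPoints(r);w=np.array([at_z("top",q,160)[:2] for q in b]); print("collar",b.round(),w.round(),w.mean(0).round(),[np.round((np.linalg.norm(w[i]-w[i-1]),np.degrees(np.arctan2(*(w[i]-w[i-1])[::-1])))) for i in range(4)])
im=cv2.imread("pics/side0.png");hsv=cv2.cvtColor(im,cv2.COLOR_BGR2HSV)
m=(hsv[...,0]>5)&(hsv[...,0]<20)&(hsv[...,1]>180)&(hsv[...,2]>120); m[:,250:]=0;m[220:]=0
p,r=blob(m,0);print("side collar",p.min(0),p.max(0),p.mean(0))
for c in("top","side"):
  for q in ("red_pot","scanner","dock"): print(q,c,[(np.round(r["rect"]),round(r["confidence"],2)) for r in spot_in(q,c)[:2]])
E
```

```text
blue [[ 486. -210.]
 [ 626. -467.]
 [ 489. -538.]
 [ 352. -283.]] [ 488. -375.] [array([153.,  28.]), array([293., -61.]), array([ 154., -153.]), array([290., 118.])]
black [[427. 329.]
 [439. 210.]
 [321. 196.]
 [309. 314.]] [374. 262.] [array([119.,   7.]), array([120., -84.]), array([ 120., -173.]), array([119.,  96.])]
collar [[189. 201.]
 [189. 201.]
 [189. 201.]
 [189. 201.]] [[554. 309.]
 [554. 309.]
 [554. 309.]
 [554. 309.]] [554. 309.] [array([0., 0.]), array([0., 0.]), array([0., 0.]), array([0., 0.])]
side collar [212. 187.] [226. 203.] [218.89166 193.41667]
red_pot top []
scanner top [(array([187., 171., 217., 212.]), 0.76), (array([297., 183., 313., 207.]), 0.17)]
dock top [(array([183., 177., 232., 220.]), 0.75)]
red_pot side []
scanner side [(array([212., 187., 229., 234.]), 0.79), (array([399., 197., 479., 257.]), 0.65)]
dock side [(array([198., 218., 243., 247.]), 0.67)]
```

View pics/zoom1.png

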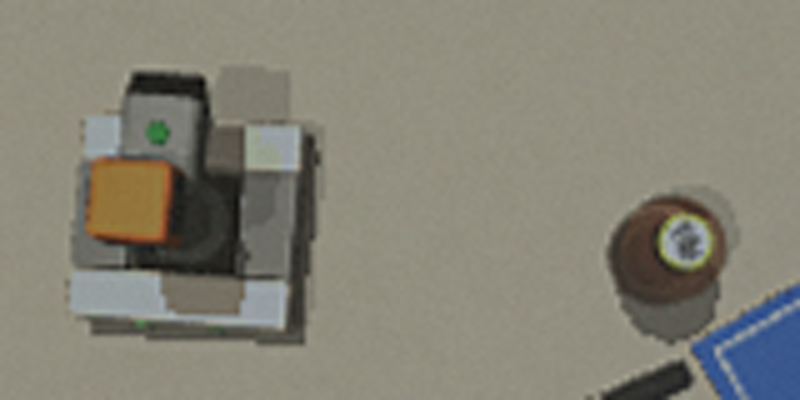

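Zoom: the collar top centre is at about (196,195). Its edges, and those of the dock, are tilted about 5°. The bottle label is at (377.4,203).

```bash
python3 - <<'E'
from h import *
w=np.array([at_z("top",q,34)[:2] for q in [(184,217.4),(227.6,220.6),(230,179.4),(187,178)]]); print(w.round(),w.mean(0).round(1),[np.round((np.linalg.norm(w[i]-w[i-1]),np.degrees(np.arctan2(*(w[i]-w[i-1])[::-1])))) for i in range(4)])
cz=lambda x,y:(170+x/5,155+y/5)
w=np.array([at_z("top",cz(*q),160)[:2] for q in [(83,234),(165,243),(175,164),(92,158)]]); print(w.round(),w.mean(0).round(1),[np.round((np.linalg.norm(w[i]-w[i-1]),np.degrees(np.arctan2(*(w[i]-w[i-1])[::-1])))) for i in range(4)])
print("side collar top ctr",at_z("side",(219,189.5),160), at_z("side",(219,195),140))
print("amber",at_z("top",(377.4,203),119))
E
```

```text
[[519. 357.]
 [507. 235.]
 [623. 227.]
 [630. 348.]] [569.8 291.7] [array([111., 176.]), array([122., -95.]), array([116.,  -4.]), array([121.,  87.])]
[[552. 315.]
 [546. 273.]
 [587. 268.]
 [590. 310.]] [568.8 291.5] [array([ 39., 173.]), array([ 42., -97.]), array([40., -7.]), array([42., 85.])]
side collar top ctr [568.38146009 292.28162599 160.        ] [571.49181212 293.55022908 140.        ]
amber [ 541.82258972 -174.48172006  119.        ]
```

```bash
cat >> h.py <<'E'
def go(x,y,z,yaw):
    "row (tool axes, jog units) from here to TCP x,y,z pointing down with yaw"
    s=state(); R0=R.from_euler("xyz",s["ee_rot"],degrees=True); R1=R.from_euler("xyz",[180,0,yaw],degrees=True)
    d=R0.inv().apply(np.array([x,y,z])-s["ee_pos"])/500; t=(R0.inv()*R1).as_rotvec()/(np.pi/2)
    print("row",np.round(d,4),np.round(t,3),"n",int(np.ceil(max(np.linalg.norm(d)*12,np.linalg.norm(t)*12.6))),"t",round(s["time_s"],1))
E
python3 -c "
from h import *
go(440,-100,260,50);go(569,292,260,84.5)"
```

```text
row [ 0.7897 -0.7132 -0.0481] [ 0.     0.    -0.376] n 13 t 2.1
row [ 1.2555 -1.3945 -0.0481] [ 0.     0.    -0.759] n 23 t 2.1
```

```bash
python3 -m jog '.2 -.18 -.05 0 0 -.1;.4 -.36 -.05 0 0 -.2;.6 -.54 -.05 0 0 -.3;.79 -.713 -.05 0 0 -.376;.79 -.713 -.05 0 0 -.376;.79 -.713 -.05 0 0 -.376;.79 -.713 -.05 0 0 -.376;.79 -.713 -.05 0 0 -.376;.79 -.713 -.05 0 0 -.376;.79 -.713 -.05 0 0 -.376;.79 -.713 -.05 0 0 -.376;.79 -.713 -.05 0 0 -.376;.79 -.713 -.05 0 0 -.376;.79 -.713 -.05 0 0 -.376' 1
python3 -c "
from h import *
go(569,292,210,84.5)"
```

```text
time_s: 3.27
ee_pos: [442.9, -95.7, 261.3]
ee_rot: [180.0, -0.2, 50.3]
force: [0.2, -0.4, -0.0]
gripper_width: 91.4
row [ 0.7574 -0.3009  0.1048] [ 0.001 -0.002 -0.38 ] n 10 t 3.3
```

```bash
python3 -m jog '.7574 -.3 .03 0 0 -.38;.7574 -.3 .03 0 0 -.38;.7574 -.3 .03 0 0 -.38;.7574 -.3 .03 0 0 -.38;.7574 -.3 .03 0 0 -.38;.7574 -.3 .03 0 0 -.38;.7574 -.3 .03 0 0 -.38;.7574 -.3 .03 0 0 -.38;.7574 -.3 .03 0 0 -.38;.7574 -.301 .105 0 0 -.38;.7574 -.301 .105 0 0 -.38;.7574 -.301 .105 0 0 -.38'
python3 - <<'E'
from h import *
im=save("top","t2"); s=save("side","s2")
cv2.imwrite("pics/z2.png",np.hstack([cv2.resize(i[y:y+80,x:x+80,::-1],None,fx=5,fy=5,interpolation=cv2.INTER_CUBIC) for i,x,y in((im,160,150),(s,185,160))]))
go(569,292,143,84.5)
E
```

```text
time_s: 4.27
ee_pos: [567.8, 292.6, 206.0]
ee_rot: [-179.8, 0.1, 84.7]
force: [-0.2, -0.8, -0.4]
gripper_width: 91.2
row [2.500e-03 1.000e-04 1.333e-01] [ 0.001 -0.     0.   ] n 2 t 4.4
```

View pics/z2.png

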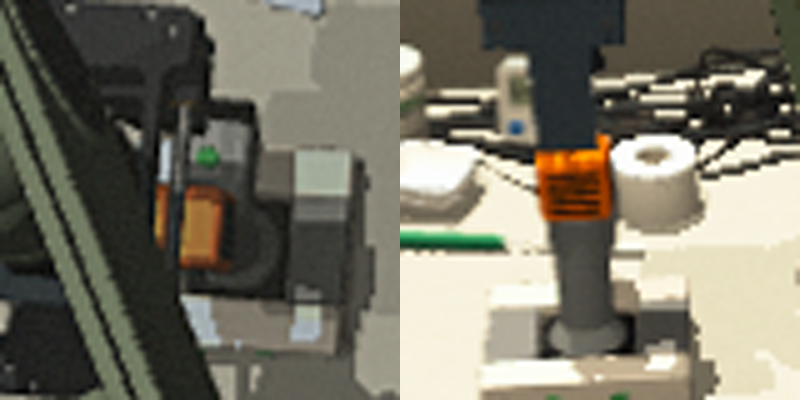

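The fingers straddle the collar (top crop at about (195,225), side crop at (575,180)), and the lateral error is a few mm. Going down to close.

```bash
python3 -m jog '.0025 0 .04 0 0 0;.0025 0 .08 0 0 0;.0025 0 .11 0 0 0;.0025 0 .127 0 0 0;.0025 0 .127 0 0 0;.0025 0 .127 0 0 0' && python3 -m jog '0 0 0 0 0 0;0 0 0 0 0 0;0 0 0 0 0 0;0 0 0 0 0 0;0 0 0 0 0 0;0 0 0 0 0 0;0 0 0 0 0 0;0 0 0 0 0 0;0 0 0 0 0 0;0 0 0 0 0 0;0 0 0 0 0 0;0 0 0 0 0 0' -1 50
```

```text
time_s: 4.87
ee_pos: [569.5, 291.0, 147.5]
ee_rot: [179.8, -0.1, 84.4]
force: [0.7, 1.1, -0.1]
gripper_width: 91.2
time_s: 5.87
ee_pos: [569.5, 291.0, 147.5]
ee_rot: [179.8, -0.1, 84.4]
force: [0.5, 0.3, -0.3]
gripper_width: 41.6
```

```bash
python3 -m jog '0 0 -.004 0 0 0;0 0 -.008 0 0 0;0 0 -.012 0 0 0;0 0 -.016 0 0 0;0 0 -.02 0 0 0;0 0 -.024 0 0 0;0 0 -.028 0 0 0;0 0 -.032 0 0 0;0 0 -.036 0 0 0;0 0 -.04 0 0 0;0 0 -.045 0 0 0;0 0 -.05 0 0 0' && python3 -m jog '0 0 -.02 0 0 0;0 0 -.04 0 0 0;0 0 -.06 0 0 0;0 0 -.08 0 0 0;0 0 -.10 0 0 0;0 0 -.12 0 0 0;0 0 -.14 0 0 0;0 0 -.16 0 0 0;0 0 -.18 0 0 0;0 0 -.18 0 0 0;0 0 -.18 0 0 0'
python3 - <<'E'
from h import *
im=save("top","t3"); s=save("side","s3")
cv2.imwrite("pics/z3.png",np.hstack([cv2.resize(i[y:y+80,x:x+80,::-1],None,fx=5,fy=5,interpolation=cv2.INTER_CUBIC) for i,x,y in((im,150,150),(s,185,150))]))
for n in("green_pot_label","orange_pot_label"):
  for c in("side","top"):
    print(n,c,[(np.round(r["location"],1),round(r["confidence"],2),np.round(at_z(c,r["location"],69))) for r in tip_of(n,c)[:1]])
E
```

```text
time_s: 6.87
ee_pos: [569.9, 291.4, 173.6]
ee_rot: [179.8, -0.1, 84.5]
force: [-0.6, -1.5, -6.0]
gripper_width: 41.9
time_s: 7.78
ee_pos: [569.7, 291.3, 264.3]
ee_rot: [179.7, -0.2, 84.4]
force: [0.0, -0.5, -3.1]
gripper_width: 41.7
green_pot_label side []
green_pot_label top [(array([299.9, 195.5]), 0.52, array([570.,  30.,  69.]))]
orange_pot_label side [(array([273.8, 212.5]), 0.67, array([559., 133.,  69.]))]
orange_pot_label top [(array([258.8, 199.7]), 0.63, array([561., 143.,  69.]))]
```

View pics/z3.png

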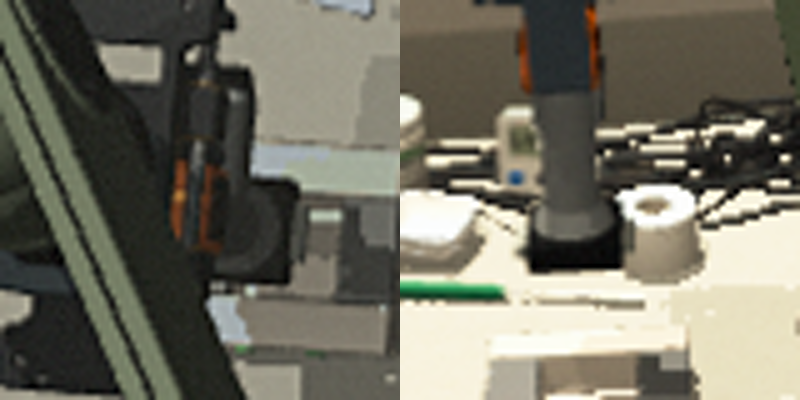

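The scanner is out: its foot in the side crop is at about (575,240), clear of the dock, and the wrist carries about 3 N. Refining the label positions next.

```bash
python3 - <<'E'
import cv2,numpy as np
t=cv2.imread("pics/t3.png");s=cv2.imread("pics/s3.png")
z=lambda i,x,y:cv2.resize(i[y:y+50,x:x+80],None,fx=5,fy=5,interpolation=cv2.INTER_CUBIC)
cv2.imwrite("pics/z4.png",np.vstack([z(t,245,175),z(s,255,190)]))
E
```

```text
(no output)
```

View pics/z4.png

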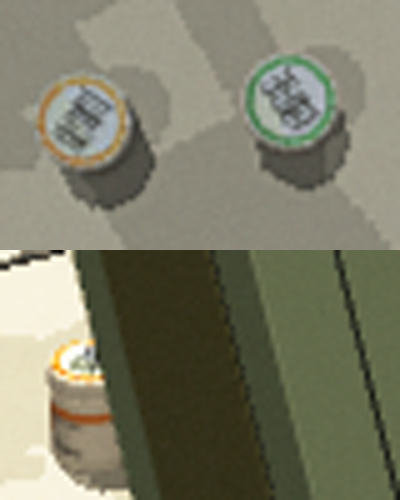

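Top crop: the orange label is at px (261.5,198.7) and the green one at (302.7,194.5).

```bash
cat >> h.py <<'E'
def scan(label,yaw=-5.6,dz=139.5,d=80):
    "TCP target for scanning label with scanner heading yaw"
    a=np.radians(yaw); L=66+d*.7071; lx=np.array(label[:2])-L*np.array([np.cos(a),np.sin(a)])
    z=label[2]+d*.7071-78; print("scanner",lx.round(),round(z),end=" "); go(lx[0],lx[1],z+dz,yaw+90)
E
python3 - <<'E'
from h import *
o=at_z("top",(261.4,198.6),69);g=at_z("top",(302.6,194.4),69);print(o,g)
scan(g,0); scan(g,-5.6)
E
```

```text
[564.10515694 135.53535235  69.        ] [573.33916676  22.62076728  69.        ]
scanner [451.  23.] 48 row [-0.5577 -0.1843  0.15  ] [ 0.002 -0.001 -0.062] n 8 t 8.1
scanner [451.  35.] 48 row [-0.5337 -0.1854  0.15  ] [ 0.002 -0.001  0.001] n 8 t 8.1
```

```bash
python3 -m jog '-.05 -.02 0 0 0 0;-.11 -.04 0 0 0 0;-.18 -.062 0 0 0 0;-.25 -.087 0 0 0 0;-.32 -.11 0 0 0 0;-.39 -.136 0 0 0 0;-.46 -.16 0 0 0 0;-.51 -.178 0 0 0 0;-.5337 -.1854 0 0 0 0;-.5337 -.1854 .05 0 0 0;-.5337 -.1854 .1 0 0 0;-.5337 -.1854 .14 0 0 0;-.5337 -.1854 .15 0 0 0;-.5337 -.1854 .15 0 0 0;-.5337 -.1854 .15 0 0 0'
python3 - <<'E'
from h import *
im=save("top","t5"); s=save("side","s5")
cv2.imwrite("pics/z5.png",np.hstack([cv2.resize(i[y:y+100,x:x+100,::-1],None,fx=4,fy=4,interpolation=cv2.INTER_CUBIC) for i,x,y in((im,240,160),(s,255,150))]))
scan((573.3,22.6,69))
for n,z in(("beam",126),("green_pot_label",69),("orange_pot_label",69)):
  for c in("side","top"):
    print(n,c,[(np.round(r["location"],1),round(r["confidence"],2),np.round(at_z(c,r["location"],z))) for r in tip_of(n,c)[:1]])
E
```

```text
time_s: 9.33
ee_pos: [452.2, 34.9, 187.8]
ee_rot: [179.8, -0.1, 84.5]
force: [1.5, 0.2, -2.4]
gripper_width: 42.0
scanner [451.  35.] 48 row [-0.0009 -0.0026  0.0028] [ 0.004 -0.001  0.001] n 1 t 9.4
beam side []
beam top [(array([296.8, 213.2]), 0.42, array([519.,  38., 126.]))]
green_pot_label side []
green_pot_label top [(array([304. , 195.1]), 0.49, array([571.,  19.,  69.]))]
orange_pot_label side [(array([269.3, 213.4]), 0.66, array([556., 147.,  69.]))]
orange_pot_label top [(array([260. , 199.8]), 0.61, array([561., 139.,  69.]))]
```

View pics/z5.png

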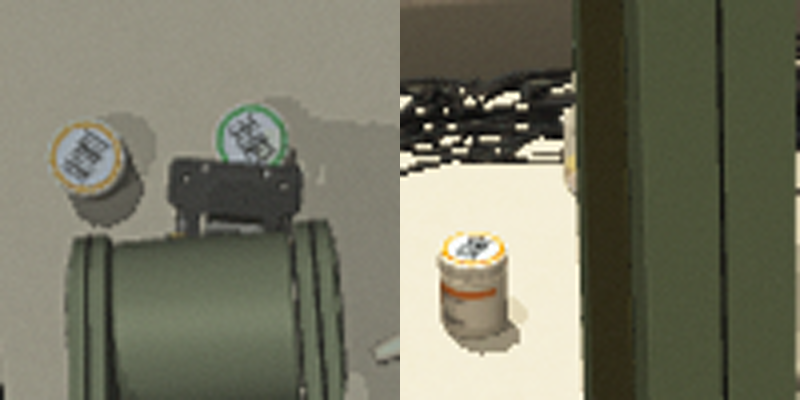

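Top crop: green label at px (303,194.5), orange at (261.5,199.5), with the head edge at about col 299 just below the gripper. Checking the head's lateral position before I hold.

```bash
python3 - <<'E'
from h import *
im=cv2.imread("pics/t5.png"); 
print(at_z("top",(298.75,217),151), proj("top",(518,28.5,151)), proj("top",(524,28,151)))
cv2.imwrite("pics/z6.png",cv2.resize(im[185:225,270:330],None,fx=10,fy=10,interpolation=cv2.INTER_CUBIC))
E
```

```text
[507.86165906  31.91341346 151.        ] [300.01684391 212.99810712] [300.16975455 210.6449368 ]
```

View pics/z6.png

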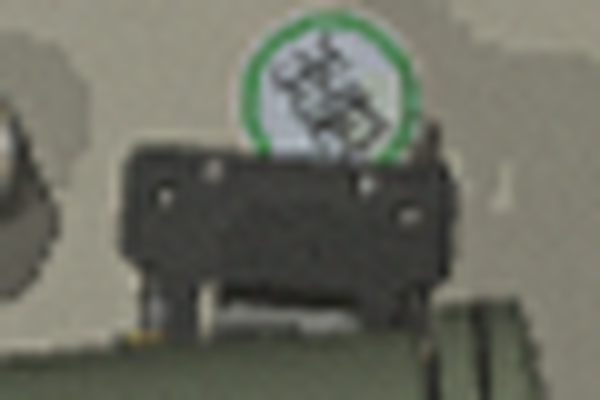

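The head tip is at zoom cols 215–355, px about 298.5, so it sits ~3 mm to the left of where I modelled it. I'll shift 3 mm to the right and hold for 2 s.

```bash
python3 -m jog '-.006 -.0025 .002 0 0 0;-.006 -.0025 .002 0 0 0;-.006 -.0025 .002 0 0 0;-.006 -.0025 .002 0 0 0;-.006 -.0025 .002 0 0 0;-.006 -.0025 .002 0 0 0;-.006 -.0025 .002 0 0 0;-.006 -.0025 .002 0 0 0;-.006 -.0025 .002 0 0 0;-.006 -.0025 .002 0 0 0;-.006 -.0025 .002 0 0 0;-.006 -.0025 .002 0 0 0;-.006 -.0025 .002 0 0 0;-.006 -.0025 .002 0 0 0;-.006 -.0025 .002 0 0 0;-.006 -.0025 .002 0 0 0;-.006 -.0025 .002 0 0 0;-.006 -.0025 .002 0 0 0;-.006 -.0025 .002 0 0 0;-.006 -.0025 .002 0 0 0' && python3 -m jog '0 0 0 0 0 0;0 0 0 0 0 0;0 0 0 0 0 0;0 0 0 0 0 0;0 0 0 0 0 0;0 0 0 0 0 0;0 0 0 0 0 0;0 0 0 0 0 0'
python3 - <<'E'
from h import *
for n in("green_pot_label","orange_pot_label"):
  grab_frame("top")
  print(n,[(np.round(r["location"],1),round(r["confidence"],2)) for r in tip_of(n,"top")[:1]])
save("top","t7")
scan((564,135.5-3,69))
E
```

```text
time_s: 11.4
ee_pos: [450.1, 31.8, 186.5]
ee_rot: [179.8, -0.1, 84.5]
force: [-0.3, -0.1, -3.0]
gripper_width: 41.9
time_s: 12.07
ee_pos: [450.1, 31.8, 186.5]
ee_rot: [179.8, -0.1, 84.5]
force: [-0.3, -0.7, -3.9]
gripper_width: 41.7
green_pot_label [(array([301.2, 193.5]), 0.56)]
orange_pot_label [(array([260.9, 200.5]), 0.74)]
scanner [442. 144.] 48 row [ 0.2227 -0.0378 -0.0008] [ 0.003 -0.001  0.001] n 3 t 12.3
```

```bash
python3 -m jog '.05 -.01 -.005 0 0 0;.12 -.02 -.005 0 0 0;.18 -.03 -.002 0 0 0;.21 -.035 0 0 0 0;.2227 -.0365 0 0 0 0;.2227 -.0365 0 0 0 0;.2227 -.0365 0 0 0 0;.2227 -.0365 0 0 0 0'
python3 - <<'E'
from h import *
im=save("top","t8"); s=save("side","s8")
cv2.imwrite("pics/z8.png",np.hstack([cv2.resize(i[y:y+60,x:x+60,::-1],None,fx=7,fy=7,interpolation=cv2.INTER_CUBIC) for i,x,y in((im,230,175),(s,235,170))]))
scan((563,132.5,69))
p=state()["ee_pos"]; a=np.radians(-5.6)
for q in((66,78),(72,103),(72,73),(-28,0),(28,0),(122.6,21.4)):
  w=p+[q[0]*np.cos(a),q[0]*np.sin(a),q[1]-139.5]; print(q,"top",(7*(proj("top",w)-[230,175])).round(),"side",(7*(proj("side",w)-[235,170])).round())
E
```

```text
time_s: 12.98
ee_pos: [442.7, 143.4, 186.7]
ee_rot: [179.8, -0.1, 84.4]
force: [0.2, -0.8, -3.6]
gripper_width: 41.7
scanner [441. 144.] 48 row [ 0.0019 -0.0037 -0.0007] [ 0.003 -0.001 -0.   ] n 1 t 13.1
(66, 78) top [201. 301.] side [278. 244.]
(72, 103) top [194. 282.] side [276. 185.]
(72, 73) top [204. 286.] side [278. 247.]
(-28, 0) top [203. 548.] side [295. 526.]
(28, 0) top [216. 406.] side [287. 450.]
(122.6, 21.4) top [230. 163.] side [273. 291.]
```

View pics/z8.png

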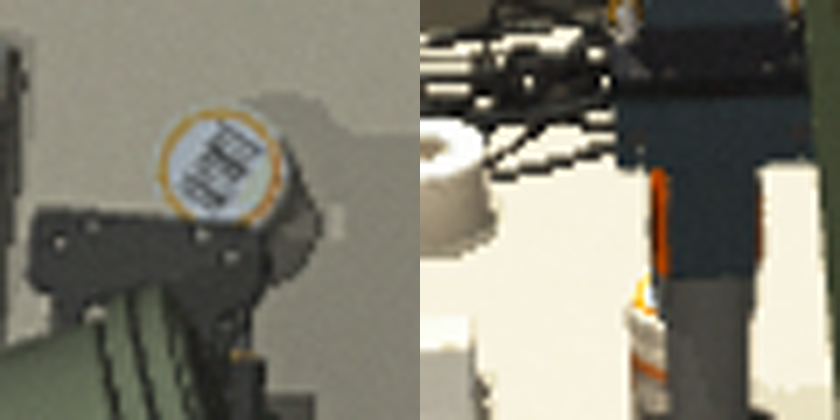

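The aim predicted from the model (top crop (230,163)) sits about 1 px from the label seen at (222,165). The side view agrees too, with the pot axis at about col 269 against 273. Holding.

```bash
python3 -m jog '0 0 0 0 0 0;0 0 0 0 0 0;0 0 0 0 0 0;0 0 0 0 0 0;0 0 0 0 0 0;0 0 0 0 0 0;0 0 0 0 0 0;0 0 0 0 0 0;0 0 0 0 0 0;0 0 0 0 0 0;0 0 0 0 0 0;0 0 0 0 0 0;0 0 0 0 0 0;0 0 0 0 0 0;0 0 0 0 0 0;0 0 0 0 0 0;0 0 0 0 0 0;0 0 0 0 0 0;0 0 0 0 0 0;0 0 0 0 0 0' && python3 -m jog '0 0 0 0 0 0;0 0 0 0 0 0;0 0 0 0 0 0;0 0 0 0 0 0;0 0 0 0 0 0;0 0 0 0 0 0'
python3 - <<'E'
from h import *
save("top","t9"); save("side","s9")
for n in("green_pot_label","orange_pot_label","amber_bottle_label"):
  for c in("top","side"): print(n,c,[(np.round(r["location"],1),round(r["confidence"],2)) for r in tip_of(n,c)[:1]])
scan((541.8,-174.5-2,119))
E
```

```text
time_s: 14.75
ee_pos: [442.8, 143.4, 186.7]
ee_rot: [179.8, -0.1, 84.4]
force: [-0.3, -0.6, -3.0]
gripper_width: 41.8
time_s: 15.25
ee_pos: [442.8, 143.4, 186.7]
ee_rot: [179.8, -0.1, 84.4]
force: [-0.5, -0.5, -2.2]
gripper_width: 41.7
green_pot_label top [(array([303.1, 193.8]), 0.7)]
green_pot_label side []
orange_pot_label top [(array([354.1, 238.3]), 0.32)]
orange_pot_label side [(array([272.3, 211. ]), 0.55)]
amber_bottle_label top [(array([377.8, 201.8]), 0.96)]
amber_bottle_label side [(array([374.6, 195.1]), 0.91)]
scanner [ 420. -165.] 98 row [-0.6172  0.0151 -0.1016] [ 0.003 -0.001 -0.   ] n 8 t 15.7
```

```bash
python3 -m jog '0 0 -.05 0 0 0;-.04 0 -.1016 0 0 0;-.1 .002 -.1016 0 0 0;-.17 .004 -.1016 0 0 0;-.24 .006 -.1016 0 0 0;-.31 .008 -.1016 0 0 0;-.38 .01 -.1016 0 0 0;-.45 .012 -.1016 0 0 0;-.52 .013 -.1016 0 0 0;-.58 .014 -.1016 0 0 0;-.61 .015 -.1016 0 0 0;-.6172 .015 -.1016 0 0 0;-.6172 .015 -.1016 0 0 0;-.6172 .015 -.1016 0 0 0;-.6172 .015 -.1016 0 0 0'
python3 - <<'E'
from h import *
im=save("top","t10"); s=save("side","s10")
print("tri",tri((374.6,195.1),(377.6,202.6)))
for c in("top","side"): print(c,[(np.round(r["location"],1),round(r["confidence"],2)) for r in tip_of("amber_bottle_label",c)[:1]])
scan((541.8,-176.5,119))
p=state()["ee_pos"]; a=np.radians(-5.6)
w=p+[122.6*np.cos(a),122.6*np.sin(a),21.4-139.5];print("aim",w.round(),proj("top",w),proj("side",w))
cv2.imwrite("pics/z10.png",np.hstack([cv2.resize(i[y:y+60,x:x+60,::-1],None,fx=6,fy=6,interpolation=cv2.INTER_CUBIC) for i,x,y in((im,345,175),(s,350,165))]))
E
```

```text
time_s: 16.9
ee_pos: [419.7, -163.4, 237.0]
ee_rot: [179.8, -0.1, 84.4]
force: [0.3, -0.7, -2.7]
gripper_width: 41.8
tri (array([ 542.55819151, -180.77418733,  106.52915666]), np.float64(8.137598210523807))
top [(array([441.1, 225. ]), 0.74)]
side [(array([372.1, 195.1]), 0.74)]
scanner [ 420. -165.] 98 row [-0.0017  0.      0.0001] [ 0.003 -0.001  0.001] n 1 t 17.1
aim [ 542. -176.  119.] [377.85003804 202.96000649] [372.15047729 191.90280127]
```

View pics/z10.png

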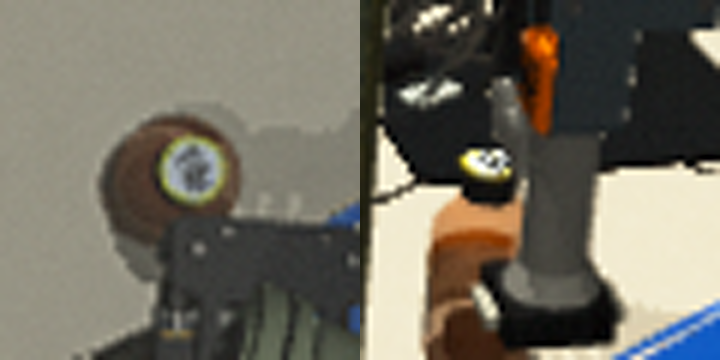

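Top: label at (376.8,203.3), aim (377.9,203). Side: label at (371.2,191.8), aim (372.2,191.9). That is within about 3 mm, so I'm holding.

```bash
python3 -m jog '.002 0 0 0 0 0;.002 0 0 0 0 0;.002 0 0 0 0 0;.002 0 0 0 0 0;.002 0 0 0 0 0;.002 0 0 0 0 0;.002 0 0 0 0 0;.002 0 0 0 0 0;.002 0 0 0 0 0;.002 0 0 0 0 0;.002 0 0 0 0 0;.002 0 0 0 0 0;.002 0 0 0 0 0;.002 0 0 0 0 0;.002 0 0 0 0 0;.002 0 0 0 0 0;.002 0 0 0 0 0;.002 0 0 0 0 0;.002 0 0 0 0 0;.002 0 0 0 0 0' && python3 -m jog '0 0 0 0 0 0;0 0 0 0 0 0;0 0 0 0 0 0;0 0 0 0 0 0;0 0 0 0 0 0;0 0 0 0 0 0'
python3 - <<'E'
from h import *
save("top","t11")
for n in("green_pot_label","orange_pot_label","amber_bottle_label","red_pot_label"):
  for c in("top",): print(n,c,[(np.round(r["location"],1),round(r["confidence"],2)) for r in tip_of(n,c)[:1]])
go(376,262,237,84.5);go(376,262,4+139.5,84.5)
E
```

```text
time_s: 18.77
ee_pos: [420.0, -162.7, 237.1]
ee_rot: [179.8, -0.1, 84.5]
force: [0.2, 0.2, -3.4]
gripper_width: 41.6
time_s: 19.27
ee_pos: [420.0, -162.7, 237.1]
ee_rot: [179.8, -0.1, 84.5]
force: [0.1, -0.9, -3.1]
gripper_width: 42.2
green_pot_label top [(array([302.1, 195.6]), 0.75)]
orange_pot_label top [(array([257. , 201.6]), 0.9)]
amber_bottle_label top [(array([373.7, 200.9]), 0.88)]
red_pot_label top []
row [ 0.8369 -0.1696  0.001 ] [ 0.003 -0.001 -0.   ] n 11 t 19.5
row [ 0.8366 -0.1703  0.188 ] [ 0.003 -0.001 -0.   ] n 11 t 19.5
```

```bash
python3 -m jog '.05 -.01 0 0 0 0;.11 -.022 0 0 0 0;.18 -.036 0 0 0 0;.26 -.052 0 0 0 0;.34 -.068 0 0 0 0;.42 -.085 0 0 0 0;.5 -.1 0 0 0 0;.58 -.117 0 0 0 0;.66 -.133 0 0 0 0;.73 -.148 0 0 0 0;.79 -.16 0 0 0 0;.82 -.167 0 0 0 0;.8369 -.17 0 0 0 0;.8369 -.17 0 0 0 0;.8369 -.17 .05 0 0 0;.8369 -.17 .1 0 0 0;.8369 -.17 .14 0 0 0;.8369 -.17 .16 0 0 0;.8369 -.17 .17 0 0 0;.8369 -.17 .17 0 0 0'
python3 - <<'E'
from h import *
go(376,262,4+139.5,84.5)
im=save("top","t12"); s=save("side","s12")
cv2.imwrite("pics/z12.png",np.hstack([cv2.resize(i[y:y+80,x:x+80,::-1],None,fx=5,fy=5,interpolation=cv2.INTER_CUBIC) for i,x,y in((im,180,225),(s,200,215))]))
E
```

```text
time_s: 21.18
ee_pos: [375.9, 260.6, 151.6]
ee_rot: [179.9, 0.0, 84.4]
force: [-0.4, -0.1, -2.0]
gripper_width: 42.2
row [ 0.0028 -0.0001  0.0163] [ 0.002  0.    -0.001] n 1 t 21.2
```

View pics/z12.png

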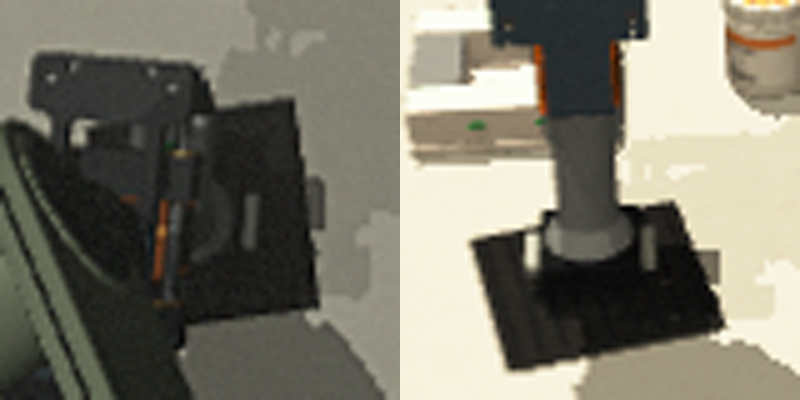

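The foot is over the mat, close to its middle (side crop (590,265) against the mat centre at about (597,285)). Lowering until contact, then releasing.

```bash
python3 -m jog '.002 0 .004 0 0 0;.002 0 .008 0 0 0;.002 0 .011 0 0 0;.002 0 .013 0 0 0;.002 0 .0145 0 0 0;.002 0 .016 0 0 0;.002 0 .017 0 0 0;.002 0 .017 0 0 0;.002 0 .017 0 0 0'
```

```text
time_s: 22.03
ee_pos: [377.0, 262.8, 144.7]
ee_rot: [179.7, -0.1, 84.4]
force: [0.3, 0.6, -2.7]
gripper_width: 41.9
```

```bash
python3 -m jog '0 0 .002 0 0 0;0 0 .004 0 0 0;0 0 .004 0 0 0;0 0 .004 0 0 0' ; python3 -m jog '0 0 .002 0 0 0;0 0 .004 0 0 0;0 0 .004 0 0 0;0 0 .004 0 0 0'
```

```text
time_s: 22.37
ee_pos: [377.4, 263.0, 143.3]
ee_rot: [179.6, -0.2, 84.4]
force: [-0.1, -0.1, 3.9]
gripper_width: 41.7
time_s: 22.7
ee_pos: [377.8, 263.0, 143.1]
ee_rot: [179.6, -0.2, 84.4]
force: [-2.1, -2.2, 14.5]
gripper_width: 41.8
```

```bash
python3 -m jog '0 0 -.001 0 0 0;0 0 -.001 0 0 0;0 0 -.001 0 0 0' && python3 -m jog '0 0 0 0 0 0;0 0 0 0 0 0;0 0 0 0 0 0;0 0 0 0 0 0;0 0 0 0 0 0;0 0 0 0 0 0;0 0 0 0 0 0;0 0 0 0 0 0;0 0 0 0 0 0' 1 && python3 -m jog '0 0 -.03 0 0 0;0 0 -.08 0 0 0;0 0 -.15 0 0 0;0 0 -.22 0 0 0;0 0 -.25 0 0 0;0 0 -.25 0 0 0'
python3 - <<'E'
from h import *
save("side","s13");save("top","t13")
for n in("green_pot_label","orange_pot_label","amber_bottle_label","collar_grip","scanner"):
  for c in("top","side"): print(n,c,[(np.round(r["location"],1),round(r["confidence"],2)) for r in tip_of(n,c)[:1]])
u=np.array([.485,-.875]);c=np.array([487,-374])
for k in(-95,0,95): print(k,(c+k*u).round())
go(450,0,250,50)
E
```

```text
time_s: 22.95
ee_pos: [377.9, 263.1, 143.4]
ee_rot: [179.5, -0.2, 84.4]
force: [0.9, 0.8, -0.5]
gripper_width: 41.6
time_s: 23.7
ee_pos: [377.9, 263.1, 143.5]
ee_rot: [179.5, -0.2, 84.4]
force: [-0.2, -0.0, -0.1]
gripper_width: 91.4
time_s: 24.2
ee_pos: [378.7, 263.9, 272.6]
ee_rot: [179.1, -0.6, 84.4]
force: [0.3, 0.5, -0.1]
gripper_width: 91.7
green_pot_label top [(array([301.8, 194.4]), 0.85)]
green_pot_label side []
orange_pot_label top [(array([259.9, 197.1]), 0.79)]
orange_pot_label side [(array([270.9, 213.5]), 0.61)]
amber_bottle_label top [(array([376. , 202.5]), 0.85)]
amber_bottle_label side []
collar_grip top [(array([258.7, 201.8]), 0.6)]
collar_grip side [(array([238. , 227.6]), 0.64)]
scanner top [(array([216.2, 267.7]), 0.94)]
scanner side [(array([236.1, 270.1]), 0.79)]
-95 [ 441. -291.]
0 [ 487. -374.]
95 [ 533. -457.]
row [-0.5087  0.1966  0.0359] [ 0.004 -0.004  0.382] n 7 t 24.8
```

The scanner is standing on its mat. Next the containers, bottle first, to the far end of the blue mat.

```bash
python3 - <<'E'
from h import *
print(at_z("top",(376.7,203.2),119)); go(460,40,270,100); go(541,-173,190,119)
E
```

```text
[ 541.33358254 -172.62305972  119.        ]
row [-0.427   0.209  -0.0038] [ 0.005 -0.002 -0.173] n 6 t 24.8
row [-0.8358  0.4105  0.1563] [ 0.005 -0.001 -0.384] n 12 t 24.8
```

```bash
python3 -m jog '-.07 .034 0 0 0 -.04;-.14 .068 0 0 0 -.08;-.22 .108 0 0 0 -.12;-.3 .147 0 .002 0 -.16;-.38 .186 0 .003 0 -.2;-.46 .226 0 .004 0 -.24;-.54 .265 0 .005 0 -.28;-.62 .304 .03 .005 0 -.32;-.7 .343 .06 .005 0 -.36;-.77 .378 .1 .005 0 -.384;-.82 .403 .13 .005 0 -.384;-.836 .4105 .156 .005 0 -.384;-.836 .4105 .156 .005 0 -.384;-.836 .4105 .156 .005 0 -.384'
python3 - <<'E'
from h import *
im=save("top","t14"); s=save("side","s14")
for c in("top","side"): print(c,[(np.round(r["location"],1),round(r["confidence"],2)) for r in tip_of("amber_bottle_label",c)[:1]])
go(541,-173,71,119)
cv2.imwrite("pics/z14.png",np.hstack([cv2.resize(i[y:y+70,x:x+80,::-1],None,fx=5,fy=5,interpolation=cv2.INTER_CUBIC) for i,x,y in((im,340,170),(s,330,160))]))
E
```

```text
time_s: 25.97
ee_pos: [540.4, -173.9, 188.5]
ee_rot: [-179.9, -0.2, 118.8]
force: [-0.1, 0.6, -0.1]
gripper_width: 91.7
top [(array([379.1, 202.3]), 0.38)]
side [(array([372.8, 193.7]), 0.65)]
row [-0.0013 -0.0018  0.2407] [0.001 0.    0.001] n 3 t 26.2
```

View pics/z14.png

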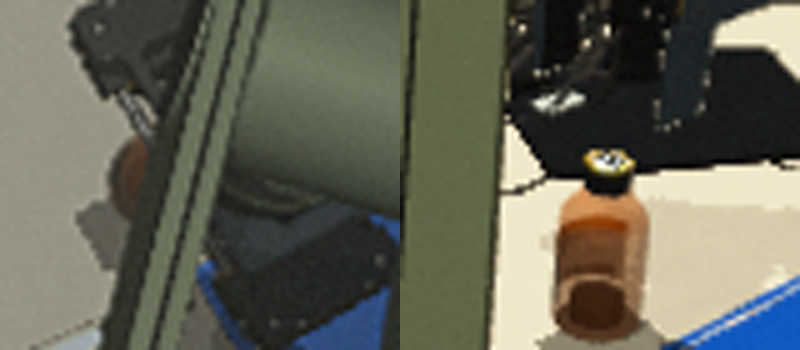

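Side: the cap at (610,160) lies midway between the fingers (540 and 685). Descending.

```bash
python3 -m jog '0 -.001 .06 0 0 0;0 -.001 .12 0 0 0;0 -.001 .18 0 0 0;0 -.001 .22 0 0 0;0 -.001 .237 0 0 0;0 -.001 .237 0 0 0;0 -.001 .237 0 0 0' && python3 -m jog '0 0 0 0 0 0;0 0 0 0 0 0;0 0 0 0 0 0;0 0 0 0 0 0;0 0 0 0 0 0;0 0 0 0 0 0;0 0 0 0 0 0;0 0 0 0 0 0;0 0 0 0 0 0' -1 30 && python3 -m jog '0 0 -.02 0 0 0;0 0 -.06 0 0 0;0 0 -.12 0 0 0;0 0 -.16 0 0 0;0 0 -.16 0 0 0;0 0 -.16 0 0 0'
python3 -c "
from h import *
go(533,-457,160,119);go(533,-457,80,119)"
```

```text
time_s: 26.75
ee_pos: [541.8, -171.9, 74.1]
ee_rot: [179.8, 0.1, 119.1]
force: [1.1, -0.6, -0.0]
gripper_width: 91.1
time_s: 27.5
ee_pos: [541.9, -172.0, 74.4]
ee_rot: [179.8, 0.1, 119.1]
force: [-0.9, 0.7, 4.0]
gripper_width: 56.4
time_s: 28.0
ee_pos: [541.7, -172.0, 154.7]
ee_rot: [179.7, 0.2, 119.1]
force: [-0.4, -0.5, -3.2]
gripper_width: 56.4
row [-0.4896 -0.2923 -0.0105] [0.003 0.002 0.001] n 7 t 28.0
row [-0.4891 -0.293   0.1495] [0.003 0.002 0.001] n 8 t 28.0
```

```bash
python3 -m jog '-.06 -.036 0 0 0 0;-.12 -.072 0 0 0 0;-.19 -.113 0 0 0 0;-.26 -.155 0 0 0 0;-.33 -.197 0 0 0 0;-.4 -.239 0 0 0 0;-.45 -.269 0 0 0 0;-.48 -.287 0 0 0 0;-.49 -.293 0 0 0 0;-.49 -.293 .03 0 0 0;-.49 -.293 .07 0 0 0;-.49 -.293 .11 0 0 0;-.49 -.293 .13 0 0 0;-.49 -.293 .14 0 0 0;-.49 -.293 .146 0 0 0;-.49 -.293 .146 0 0 0;-.49 -.293 .146 0 0 0'
```

```text
time_s: 29.42
ee_pos: [533.8, -457.5, 82.7]
ee_rot: [179.7, 0.2, 119.1]
force: [-1.1, -0.3, -3.5]
gripper_width: 56.6
```

```bash
python3 -m jog '0 0 .003 0 0 0;0 0 .006 0 0 0;0 0 .008 0 0 0;0 0 .009 0 0 0;0 0 .009 0 0 0;0 0 .009 0 0 0'
```

```text
time_s: 29.92
ee_pos: [533.9, -457.6, 78.6]
ee_rot: [179.7, 0.3, 119.1]
force: [0.0, -0.1, -1.7]
gripper_width: 56.5
```

```bash
python3 -m jog '0 0 0 0 0 0;0 0 0 0 0 0;0 0 0 0 0 0;0 0 0 0 0 0;0 0 0 0 0 0;0 0 0 0 0 0;0 0 0 0 0 0' 1 && python3 -m jog '0 0 -.04 0 0 0;0 0 -.1 0 0 0;0 0 -.18 0 0 0;0 0 -.26 0 0 0;0 0 -.26 0 0 0;0 0 -.26 0 0 0'
python3 - <<'E'
from h import *
im=save("top","t15"); s=save("side","s15")
for n in("green_pot_label","orange_pot_label"):
  for c in("top","side"): print(n,c,[(np.round(r["location"],1),round(r["confidence"],2),at_z(c,r["location"],69).round()) for r in tip_of(n,c)[:1]])
cv2.imwrite("pics/z15.png",np.vstack([cv2.resize(i[y:y+75,x:x+200,::-1],None,fx=4,fy=4,interpolation=cv2.INTER_CUBIC) for i,x,y in((im,240,170),(s,260,180))]))
go(573,22,180,119)
E
```

```text
time_s: 30.5
ee_pos: [533.9, -457.6, 78.6]
ee_rot: [179.7, 0.3, 119.1]
force: [0.5, -0.3, -0.3]
gripper_width: 91.2
time_s: 31.0
ee_pos: [534.1, -458.4, 212.4]
ee_rot: [179.6, 0.7, 119.1]
force: [1.0, -0.2, -0.6]
gripper_width: 90.7
green_pot_label top [(array([301.4, 192.8]), 0.74, array([578.,  26.,  69.]))]
green_pot_label side [(array([308.7, 208.8]), 0.57, array([560.,  23.,  69.]))]
orange_pot_label top [(array([260.2, 201.7]), 0.8, array([556., 139.,  69.]))]
orange_pot_label side [(array([273.3, 213.1]), 0.65, array([556., 135.,  69.]))]
row [0.7976 0.5366 0.0544] [0.003 0.001 0.001] n 12 t 31.3
```

View pics/z15.png

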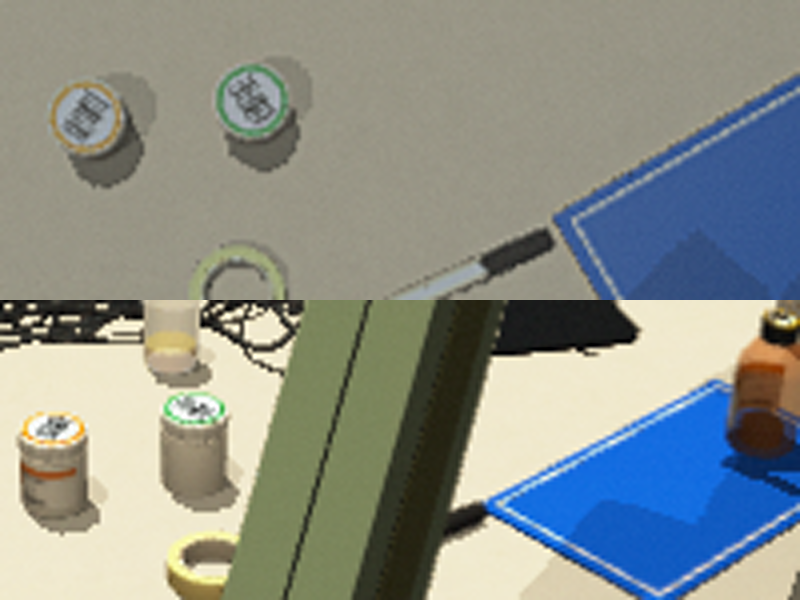

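The bottle stands on the mat, and both pots are where they were: green (303.2,195.2), orange (261.5,199.2). Fetching the green pot.

```bash
python3 -m jog '.06 .04 0 0 0 0;.12 .08 0 0 0 0;.19 .127 0 0 0 0;.26 .174 0 .001 0 0;.33 .221 0 .002 0 0;.4 .268 0 .003 0 0;.47 .315 .01 .003 0 0;.54 .362 .02 .003 0 0;.61 .41 .03 .003 0 0;.68 .456 .05 .003 0 0;.74 .497 .05 .003 0 0;.78 .524 .054 .003 0 0;.7946 .5366 .054 .003 0 0;.7946 .5366 .054 .003 0 0;.7946 .5366 .054 .003 0 0;.7946 .5366 .1 .003 0 0'
python3 - <<'E'
from h import *
print(at_z("top",(303.1,195.1),69),at_z("side",(308.7,207),69))
go(572,21.5,45,119)
E
```

```text
time_s: 32.63
ee_pos: [576.8, 19.3, 160.9]
ee_rot: [179.6, 0.4, 119.1]
force: [1.7, 0.5, 1.3]
gripper_width: 91.4
[571.38473476  21.28742626  69.        ] [571.31537677  20.4388348   69.        ]
row [ 0.01   -0.0079  0.2316] [0.005 0.004 0.001] n 3 t 32.6
```

```bash
python3 -m jog '.009 -.008 .02 .004 .004 0;.009 -.008 .07 .004 .004 0;.009 -.008 .13 .004 .004 0;.009 -.008 .18 .004 .004 0;.009 -.008 .22 .004 .004 0;.009 -.008 .231 .004 .004 0;.009 -.008 .231 .004 .004 0;.009 -.008 .231 .004 .004 0' && python3 -m jog '0 0 0 0 0 0;0 0 0 0 0 0;0 0 0 0 0 0;0 0 0 0 0 0;0 0 0 0 0 0;0 0 0 0 0 0;0 0 0 0 0 0;0 0 0 0 0 0;0 0 0 0 0 0' -1 25 && python3 -m jog '0 0 -.02 0 0 0;0 0 -.06 0 0 0;0 0 -.12 0 0 0;0 0 -.16 0 0 0;0 0 -.16 0 0 0;0 0 -.16 0 0 0'
python3 -c "
from h import *
go(487,-374,130,119);go(487,-374,50,119)"
```

```text
time_s: 33.3
ee_pos: [572.6, 20.1, 46.0]
ee_rot: [179.9, 0.0, 119.0]
force: [0.1, 0.0, 0.2]
gripper_width: 91.2
time_s: 34.05
ee_pos: [573.2, 20.3, 46.4]
ee_rot: [179.9, 0.1, 119.0]
force: [0.7, 1.3, 2.4]
gripper_width: 53.5
time_s: 34.55
ee_pos: [572.9, 20.2, 127.0]
ee_rot: [179.8, 0.1, 119.0]
force: [-0.6, -1.0, -1.7]
gripper_width: 53.1
row [-0.6064 -0.5323 -0.0068] [ 0.002  0.001 -0.   ] n 10 t 34.5
row [-0.6061 -0.5329  0.1532] [ 0.002  0.001 -0.   ] n 10 t 34.5
```

```bash
python3 -m jog '-.06 -.053 0 0 0 0;-.12 -.105 0 0 0 0;-.18 -.158 0 0 0 0;-.24 -.21 0 0 0 0;-.3 -.263 0 0 0 0;-.36 -.316 0 0 0 0;-.42 -.369 0 0 0 0;-.48 -.421 0 0 0 0;-.53 -.465 0 0 0 0;-.57 -.5 0 0 0 0;-.595 -.522 0 0 0 0;-.606 -.532 0 0 0 0;-.606 -.532 .02 0 0 0;-.606 -.532 .06 0 0 0;-.606 -.532 .1 0 0 0;-.606 -.532 .13 0 0 0;-.606 -.532 .142 0 0 0;-.606 -.532 .148 0 0 0;-.606 -.532 .15 0 0 0;-.606 -.532 .15 0 0 0'
```

```text
time_s: 36.22
ee_pos: [488.1, -373.4, 52.1]
ee_rot: [179.8, 0.2, 119.0]
force: [-0.1, -1.2, -2.3]
gripper_width: 53.2
```

```bash
python3 -m jog '0 0 .002 0 0 0;0 0 .003 0 0 0;0 0 .003 0 0 0;0 0 .003 0 0 0' && python3 -m jog '0 0 0 0 0 0;0 0 0 0 0 0;0 0 0 0 0 0;0 0 0 0 0 0;0 0 0 0 0 0;0 0 0 0 0 0;0 0 0 0 0 0' 1 && python3 -m jog '0 0 -.04 0 0 0;0 0 -.1 0 0 0;0 0 -.18 0 0 0;0 0 -.26 0 0 0;0 0 -.26 0 0 0;0 0 -.26 0 0 0'
python3 - <<'E'
from h import *
im=save("top","t16"); s=save("side","s16")
for n in("orange_pot_label",):
  for c in("top","side"): print(n,c,[(np.round(r["location"],1),round(r["confidence"],2),at_z(c,r["location"],69).round()) for r in tip_of(n,c)[:1]])
cv2.imwrite("pics/z16.png",np.vstack([cv2.resize(i[y:y+75,x:x+200,::-1],None,fx=4,fy=4,interpolation=cv2.INTER_CUBIC) for i,x,y in((im,240,170),(s,260,180))]))
go(563,135.5,160,119)
E
```

```text
time_s: 36.55
ee_pos: [488.2, -373.6, 50.9]
ee_rot: [179.7, 0.2, 119.0]
force: [-0.7, 0.1, -2.4]
gripper_width: 53.2
time_s: 37.13
ee_pos: [488.3, -373.6, 51.0]
ee_rot: [179.7, 0.2, 119.0]
force: [-0.3, 0.2, -0.6]
gripper_width: 91.1
time_s: 37.63
ee_pos: [488.7, -374.4, 184.0]
ee_rot: [179.6, 0.6, 119.0]
force: [-0.9, 0.2, -0.1]
gripper_width: 91.1
orange_pot_label top [(array([259.6, 200.2]), 0.82, array([560., 141.,  69.]))]
orange_pot_label side [(array([270.8, 213.7]), 0.85, array([553., 143.,  69.]))]
row [0.8148 0.6266 0.0398] [0.002 0.    0.   ] n 13 t 37.8
```

View pics/z16.png

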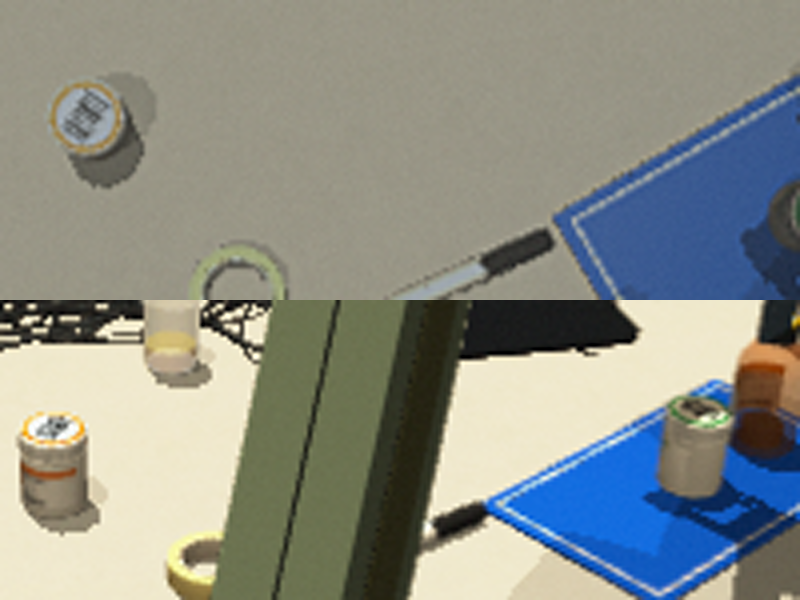

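Green stands on the mat beside the bottle, and the orange pot is still at (261.5,199.2). That makes 14 pictures viewed.

```bash
python3 -m jog '.06 .046 0 0 0 0;.12 .092 0 0 0 0;.18 .138 0 0 0 0;.25 .192 0 .001 0 0;.32 .246 0 .002 0 0;.39 .3 0 .003 0 0;.46 .354 0 .003 0 0;.53 .408 .01 .003 0 0;.6 .461 .02 .003 0 0;.67 .515 .03 .003 0 0;.73 .561 .04 .003 0 0;.78 .6 .04 .003 0 0;.805 .62 .04 .003 0 0;.8148 .6266 .04 .003 0 0;.8148 .6266 .04 .003 0 0;.8148 .6266 .04 .003 0 0'
python3 - <<'E'
from h import *
print(at_z("top",(261.5,199.1),69),at_z("side",(273.5,212),69))
go(562,135.5,45,119)
E
```

```text
time_s: 39.17
ee_pos: [562.3, 134.8, 158.8]
ee_rot: [-179.7, 0.0, 119.0]
force: [-0.2, -0.8, -0.1]
gripper_width: 91.2
[562.72640447 135.27749856  69.        ] [561.91617437 133.48611336  69.        ]
row [0.0016 0.0012 0.2276] [-0.003  0.     0.001] n 3 t 39.2
```

```bash
python3 -m jog '0 0 .03 -.003 0 0;0 0 .08 -.003 0 0;0 0 .14 -.003 0 0;0 0 .19 -.003 0 0;0 0 .22 -.003 0 0;0 0 .227 -.003 0 0;0 0 .227 -.003 0 0;0 0 .227 -.003 0 0' && python3 -m jog '0 0 0 0 0 0;0 0 0 0 0 0;0 0 0 0 0 0;0 0 0 0 0 0;0 0 0 0 0 0;0 0 0 0 0 0;0 0 0 0 0 0;0 0 0 0 0 0;0 0 0 0 0 0' -1 25 && python3 -m jog '0 0 -.02 0 0 0;0 0 -.06 0 0 0;0 0 -.12 0 0 0;0 0 -.16 0 0 0;0 0 -.16 0 0 0;0 0 -.16 0 0 0'
python3 -c "
from h import *
go(443,-293,130,119);go(443,-293,50,119)"
```

```text
time_s: 39.83
ee_pos: [562.5, 133.5, 46.1]
ee_rot: [179.9, 0.0, 119.0]
force: [0.6, 0.3, -0.1]
gripper_width: 91.3
time_s: 40.58
ee_pos: [563.5, 133.9, 46.7]
ee_rot: [179.8, 0.1, 119.0]
force: [3.0, 1.0, 2.2]
gripper_width: 53.5
time_s: 41.08
ee_pos: [562.8, 133.7, 127.2]
ee_rot: [179.8, 0.1, 119.0]
force: [-0.6, 0.4, -3.0]
gripper_width: 53.3
row [-0.6305 -0.623  -0.0073] [ 0.003  0.001 -0.   ] n 11 t 41.1
row [-0.6303 -0.6236  0.1527] [ 0.003  0.001 -0.   ] n 11 t 41.1
```

```bash
python3 -m jog '-.06 -.059 0 0 0 0;-.12 -.119 0 0 0 0;-.18 -.178 0 0 0 0;-.24 -.237 0 0 0 0;-.3 -.296 0 0 0 0;-.36 -.356 0 0 0 0;-.42 -.415 0 0 0 0;-.48 -.474 0 0 0 0;-.54 -.534 0 0 0 0;-.59 -.583 0 0 0 0;-.62 -.612 0 0 0 0;-.6303 -.623 0 0 0 0;-.6303 -.623 .02 0 0 0;-.6303 -.623 .06 0 0 0;-.6303 -.623 .1 0 0 0;-.6303 -.623 .13 0 0 0;-.6303 -.623 .142 0 0 0;-.6303 -.623 .148 0 0 0;-.6303 -.623 .151 0 0 0;-.6303 -.623 .151 0 0 0' && python3 -m jog '0 0 .002 0 0 0;0 0 .002 0 0 0;0 0 .002 0 0 0'
```

```text
time_s: 42.75
ee_pos: [442.2, -290.8, 51.3]
ee_rot: [179.9, -0.1, 119.0]
force: [-4.8, 2.0, 4.8]
gripper_width: 53.2
time_s: 43.0
ee_pos: [442.4, -290.3, 50.8]
ee_rot: [179.9, -0.1, 119.1]
force: [-2.2, 1.6, 4.9]
gripper_width: 53.4
```

```bash
python3 -m jog '0 0 0 0 0 0;0 0 0 0 0 0;0 0 0 0 0 0;0 0 0 0 0 0;0 0 0 0 0 0;0 0 0 0 0 0;0 0 0 0 0 0' 1 && python3 -m jog '0 0 -.04 0 0 0;0 0 -.1 0 0 0;0 0 -.18 0 0 0;0 0 -.26 0 0 0;0 0 -.3 0 0 0;0 0 -.3 0 0 0'
python3 -c "
from h import *
go(400,80,260,119)"
```

```text
time_s: 43.58
ee_pos: [442.4, -290.3, 50.7]
ee_rot: [179.9, -0.1, 119.1]
force: [-0.4, 0.2, 0.3]
gripper_width: 91.3
time_s: 44.08
ee_pos: [444.7, -292.5, 206.2]
ee_rot: [179.6, 0.4, 119.1]
force: [0.5, -1.0, -0.5]
gripper_width: 91.3
row [ 0.6937  0.2847 -0.1109] [0.005 0.005 0.001] n 10 t 44.1
```

```bash
python3 -m jog '.07 .03 -.05 0 0 0;.14 .057 -.11 0 0 0;.21 .086 -.11 0 0 0;.28 .115 -.11 0 0 0;.35 .144 -.11 0 0 0;.42 .172 -.11 0 0 0;.49 .2 -.11 0 0 0;.56 .23 -.11 0 0 0;.63 .259 -.11 0 0 0;.68 .28 -.11 0 0 0;.69 .285 -.11 0 0 0;.69 .285 -.11 0 0 0'
python3 - <<'E'
from h import *
im=save("top","t17"); s=save("side","s17")
c0=np.array([487,-374]);u=np.array([.485,-.875]);v=np.array([.875,.485])
for n,z in(("green_pot_label",73),("orange_pot_label",73),("amber_bottle_label",123),("scanner",4),("collar_grip",136),("beam",82),("tape_roll",0),("marker_black",0),("beaker_100",0),("red_pot",0)):
  for c in("top","side"):
    for r in tip_of(n,c)[:1]:
      w=at_z(c,r["location"],z); print(n,c,np.round(r["location"],1),round(r["confidence"],2),w.round(),"mat",((w[:2]-c0)@u).round(),((w[:2]-c0)@v).round())
cv2.imwrite("pics/z17.png",np.vstack([im[130:330,:,::-1],s[140:320,:,::-1]]))
E
```

```text
time_s: 45.08
ee_pos: [400.4, 79.7, 258.6]
ee_rot: [179.7, 0.4, 119.3]
force: [0.4, 0.8, -0.7]
gripper_width: 90.9
green_pot_label top [445.1 220.7] 0.75 [ 493. -364.   73.] mat -6.0 10.0
green_pot_label side [433.6 225. ] 0.73 [ 390. -321.   73.] mat -93.0 -59.0
orange_pot_label top [414.7 240.8] 0.6 [ 440. -279.   73.] mat -106.0 5.0
orange_pot_label side [416.3 220.3] 0.55 [ 425. -281.   73.] mat -112.0 -9.0
amber_bottle_label top [484.2 204.2] 0.79 [ 533. -454.  123.] mat 92.0 1.0
amber_bottle_label side [455.6 185.7] 0.76 [ 525. -455.  123.] mat 89.0 -6.0
scanner top [216.1 267.7] 0.72 [375. 274.   4.] mat -621.0 216.0
scanner side [235.8 273.1] 0.7 [366. 270.   4.] mat -622.0 206.0
collar_grip top [208.9 269.3] 0.58 [380. 264. 136.] mat -610.0 216.0
collar_grip side [239.6 227.7] 0.67 [388. 250. 136.] mat -594.0 216.0
beam top [214.2 244.4] 0.72 [442. 262.  82.] mat -578.0 269.0
beam side [233.7 234.3] 0.88 [441. 264.  82.] mat -581.0 270.0
tape_roll top [297.3 247.4] 0.51 [428.  42.   0.] mat -393.0 150.0
marker_black top [357.7 239.8] 0.83 [ 446. -132.    0.] mat -232.0 81.0
marker_black side [235.1 231. ] 0.71 [584. 253.   0.] mat -502.0 389.0
beaker_100 top [308.4 133.8] 0.78 [758.   4.   0.] mat -199.0 420.0
beaker_100 side [301.4 196.4] 0.72 [764.   3.   0.] mat -196.0 426.0
```

View pics/z17.png

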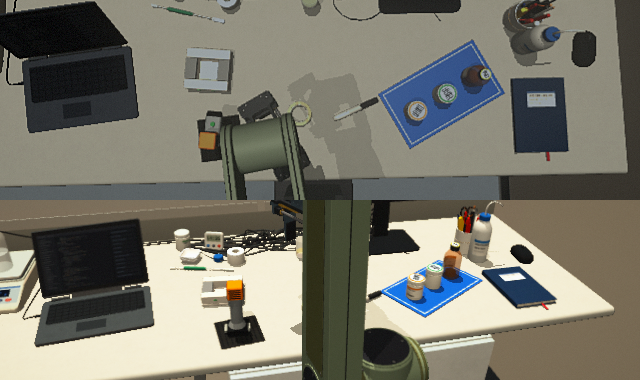

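Everything stands upright: three containers inside the white border, the scanner on its mat, and the bystanders in place. One doubt remains. The networks put the window at y≈263, where a −5.6° heading predicts 256. I'll use the last picture to check the scanner's real heading, since the aim depended on it.

```bash
python3 - <<'E'
from h import *
b=np.array([377.9,263.1,4]); out=[]
for cam,f,x,y in(("top","t17",185,230),("side","s17",205,205)):
    i=cv2.imread(f"pics/{f}.png")[y:y+64,x:x+64]; i=cv2.resize(i,None,fx=6,fy=6,interpolation=cv2.INTER_CUBIC); j=i.copy()
    for yaw,col in((-5.6,(255,255,0)),(0,(255,0,255))):
        a=np.radians(yaw); M=np.array([[np.cos(a),-np.sin(a)],[np.sin(a),np.cos(a)]])
        def pr(q): return tuple(int(k) for k in (proj(cam,b+[*(M@np.array(q[:2])),q[2]])+.5-[x,y])*6)
        for z,P in((103,[(22,-21),(72,-21),(72,21),(22,21)]),(152,[(-21,-21),(21,-21),(21,21),(-21,21)]),(20,[(-28,-28),(28,-28),(28,28),(-28,28)])):
            for k in range(4): cv2.line(j,pr((*P[k],z)),pr((*P[k-1],z)),col,1)
    out.append(np.hstack([i,j]))
cv2.imwrite("pics/z18.png",cv2.resize(np.vstack(out),(600,600)))
E
```

```text
(no output)
```

View pics/z18.png

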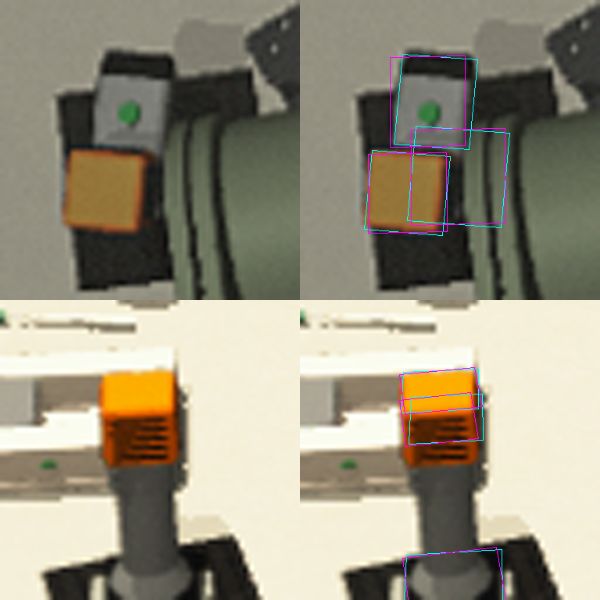

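The cyan outline (−5.6°) lies on the real head and collar to within about 2 mm, so the heading I aimed with was right. The collar is at its home height. Handing in.

```bash
python3 -c "
from h import *
print(job_done(), state()['time_s'])"
```

```text
the job is handed in; nothing more can be done
the job is handed in; nothing more can be done
```

The job is handed in, at about 46 s of the 210 s allowed; no verdict is reported.

- **Scanning:** I pulled the collar up slowly and drew the scanner out of its dock. I then held it for 2 s or more, from about 8 cm, at the green pot, the orange pot and the amber bottle. No red pot was there.
- **Placing:** The scanner stands on the black mat, about 4 mm from the mat centre I measured. The three containers stand along the long axis of the blue mat, released where I aimed: about 95 mm to either side of its centre, and at its centre.

**Last checks:**
- **End state:** The final pictures show everything upright and inside the white border. The bystanders are where they were, the gripper is clear, and the collar looks home.
- **Aim:** From the camera images I estimate the aim was off by about 3–5 mm, against the 12 mm allowed. There was no direct reading of it.

**Checks that disagreed:**
- **Scanner heading:** The network put the scanner's window about 6 mm to one side of where I expected. The outline overlay fitted my assumed heading of −5.6° to about 2 mm, so I trusted the overlay.
- **Wrong network hits:** The side-view result for the green label on the mat, and one for the marker, were clearly wrong. I set both aside after looking at the pictures.

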